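Sweep the brown peat pellets into the board's trough

TASK

With the gripper's fingers closed or with the outside of the fingers, sweep the three dark brown peat pellets across the green deck of the sorting board so that they drop into the white trough along its left side. Do not pick up or lift any pellet, leave the pale pellet lying where it is, and do not disturb the other things on the bench.

Things in the scene. Friction and masses are not known exactly. Their poses are not given: they have to be found in the camera images.
- board: Sorting board fixed to the bench. Origin: centre of its underside on the bench top, z up. In its frame (mm): flat green deck, top at z = 28, x = -125 to 125, y = -150 to 85; its +y edge (robot's left) drops straight into the white trough, without a lip. An aluminium rim 8 wide, top at z = 38, runs round deck and trough.
- trough (a point): Centre of the white floor of the board's trough; axes as the board's. Trough: x = -125 to 125, y = 85 to 140 in the board's frame (250x55 mm), floor at z = 4 (24 mm below the deck). A thin white line on the deck runs along the drop-off, 2 to 5 mm from it.
- brown_pellet_1: Dark brown compressed peat pellet (one of three alike): disc 36 mm across and 12 mm thick, about 30 g, lying flat on the board's deck with free space round it; origin at the centre of the disc (6 mm above the deck), its z axis along the disc's axis. Loose, slides when pushed.
- brown_pellet_2: Dark brown compressed peat pellet (one of three alike): disc 36 mm across and 12 mm thick, about 30 g, lying flat on the board's deck with free space round it; origin at the centre of the disc (6 mm above the deck), its z axis along the disc's axis. Loose, slides when pushed.
- brown_pellet_3: Dark brown compressed peat pellet (one of three alike): disc 36 mm across and 12 mm thick, about 30 g, lying flat on the board's deck with free space round it; origin at the centre of the disc (6 mm above the deck), its z axis along the disc's axis. Loose, slides when pushed.
- pale_pellet: Pale straw-coloured pellet, to be left where it lies: disc 36 mm across and 12 mm thick, about 30 g, lying flat on the board's deck with free space round it; origin at the centre of the disc (6 mm above the deck), its z axis along the disc's axis. Loose, slides when pushed.
- feed_jar: Bystander, loose on the bench beside the board: upright amber jar with a dark lid, 64 mm across, 94 mm tall. Origin at the centre of its underside.
- tape_measure: Bystander, loose on the bench beside the board: yellow pocket tape measure, 68x76x31 mm. Origin at the centre of its underside.
- hinged_tin: Bystander, loose on the bench beside the board: small flat red tin, 69x103x28 mm. Origin at the centre of its underside.
- red_marker: Bystander, loose on the bench beside the board: red marker pen with dark cap, lying, 118 mm long, 19 mm thick. Origin at the centre of its underside.
- seed_packet_3: Bystander, loose on the bench beside the board: flat seed packet, white and green, 118x82x11 mm. Origin at the centre of its underside.
- tape_roll: Bystander, loose on the bench beside the board: roll of blue tape lying flat, 66 mm across, 18 mm tall. Origin at the centre of its underside.

How it is judged:
At the end, for the whole second after the job is handed in: The centre of each of the three brown pellets lies inside the trough (more than 1 mm past the deck's edge, at least 2 mm below the deck's top), at rest; the pale pellet lies within 12 mm of where it started; every bystander lies within 30 mm of where it started (x of brown_pellet_1 in the frame of board between -0.125 and 0.125 m and y of brown_pellet_1 in the frame of board between 0.086 and 0.14 m and z of each of brown_pellet_1, brown_pellet_2, brown_pellet_3 in the frame of board below 0.026 m and linear speed of each of brown_pellet_1, brown_pellet_2, brown_pellet_3, pale_pellet below 0.02 m/s and x of brown_pellet_2 in the frame of board between -0.125 and 0.125 m and y of brown_pellet_2 in the frame of board between 0.086 and 0.14 m and x of brown_pellet_3 in the frame of board between -0.125 and 0.125 m and y of brown_pellet_3 in the frame of board between 0.086 and 0.14 m and distance of pale_pellet from where it was at the start of the episode below 0.012 m and distance of each of feed_jar, tape_measure, hinged_tin, red_marker, seed_packet_3, tape_roll from where it was at the start of the episode below 0.03 m); the robot touches nothing.
It fails at once if a pellet is lifted (its centre more than 22 mm above the deck, or 14 mm while it is still level) (z of any of brown_pellet_1, brown_pellet_2, brown_pellet_3, pale_pellet in the frame of board above 0.05 m or (z of brown_pellet_1 in the frame of board above 0.042 m and angle between brown_pellet_1's own z axis and vertical below 0.3 rad) or (z of brown_pellet_2 in the frame of board above 0.042 m and angle between brown_pellet_2's own z axis and vertical below 0.3 rad) or (z of brown_pellet_3 in the frame of board above 0.042 m and angle between brown_pellet_3's own z axis and vertical below 0.3 rad) or (z of pale_pellet in the frame of board above 0.042 m and angle between pale_pellet's own z axis and vertical below 0.3 rad)).
It fails at once if the pale pellet is shifted by more than 12 mm (distance of pale_pellet from where it was at the start of the episode above 0.012 m).
It fails at once if a bystander is shifted by more than 30 mm (distance of any of feed_jar, tape_measure, hinged_tin, red_marker, seed_packet_3, tape_roll from where it was at the start of the episode above 0.03 m).
It also fails if it takes over 56 s, if anything falls off the work surface, if the arm or the gripper's body presses on something with over 40 N, if the wrist force passes 120 N, or if a joint passes its speed limit or range.

ROBOT

A 7-joint arm with a two-finger parallel gripper is mounted at the origin on the work surface; the furniture and walls round the work are solid. World frame = base frame: x ahead of the robot, y to its left, z up, the work surface at z = 0. Lengths are in m, angles in rad, forces in N, time in s.
With the tool pointing down it reaches from about 0.35 to 0.9 m from the base axis. Payload 8.1 kg.
Tool frame: the origin (TCP) lies at the very end of the fingers, on their centre line; the grasp point (between the pads) lies 19 mm behind it (arm.tcp_to_grasp is the distance from the TCP to the grasp point, in m); z points along the fingers, y is the line along which they close (so a half turn about z gives the same grasp; the last joint's range is limited). The gripper opens to 92 mm and grips with 3 to 60 N. Pads are 19 mm wide; open, the fingers measure 130 mm over their backs; the gripper's body (75 mm by 190 mm) begins 47 mm behind the grasp point.
Start: joints at [1.181, 0.434, 0.025, 1.573, -0.012, 1.134, -0.075], TCP at [0.177, -0.599, 0.227] pointing down, gripper open.
Joint ranges: [-2.62, 2.62], [-0.44, 2.09], [-1.27, 1.32], [0.08, 2.57], [-1.32, 4.46], [0.12, 2], [-2.74, 2.74]. Speed limits (rad/s): [2.22, 2.22, 3.01, 3.01, 3.14, 3.14, 3.14].

INTERFACE

Orientations are given as a rotation vector (axis times angle).
In Python, from cell import arm gives the robot as it stands.
- The arm moves only by the tool nudge_tcp, called after ">>>" in YAML: its name, and indented under it one key for each argument. Schema: {"type":"object","properties":{"motion":{"type":"array","items":{"type":"object","properties":{"x":{"type":"number"},"y":{"type":"number"},"z":{"type":"number"},"rz":{"type":"number"},"finger_gap":{"type":"number"}},"additionalProperties":false,"required":["finger_gap"]},"minItems":1,"maxItems":10},"grip_n":{"type":"number"},"only":{"type":"string"},"quiet":{"type":"boolean"},"lines":{"type":"string"}},"required":["motion"],"additionalProperties":false}. motion is a list of rows, 1 to 10 of them, each an object with the fields x, y, z (the shift in a scale on which 1.0 is 600 mm), rz (a turn about the tool's z in shares of 4 rad (1.0 is 4 rad)), finger_gap (the opening from 0.0 (shut) to 1.0 (fully open)); a field left out counts as zero (the opening has to be given); each row shifts and turns the commanded pose from where the row before left it, along the tool's axes as they then stand; what a row does not reach is not made up. A row lasts 1/10 s, in which the tool goes at most 0.05 m and 0.15 rad, less where a joint would pass 70% of its speed; a pose out of reach is approached as far as the arm can. The fingers move at their own pace and stop on an object; grip_n is the grip in N (left out, the last holds). Time passes only in rows, so rows that do not move let the fingers close. The tool returns the time, the measured TCP pose, the force, the opening and the grip force at its end. only (a regular expression) keeps the lines of the reply that match it, lines (a string "A,B") keeps lines A to B, and quiet returns only ok. A shift or turn number past 1, either way, is cut back to 1. Input that does not fit is refused with a message, and nothing moves.
- arm.observe(): the state, without advancing time (a new reading comes with each control period).
- arm.get_image(name): name is "scene" or "top" or "wrist"; returns a dict with "image" (400x640x3 uint8, blue, green, red), "fx", "fy", "cx", "cy" (pixels), "cam_to_world" (4x4, takes a point from camera to world coordinates); the wrist camera has in their place "mount" (4x4, takes a point from camera to tool coordinates, whose origin is the TCP and whose axes are the flange's). Camera axes: x right, y down, z forward; pixel columns grow to the right and rows downward; lengths in m; the calibration is good to about 2 mm. A picture is of the moment at which its call begins: read the wrist's pose just before it. There is no depth.
- arm.sign_off(): hands the job in; it is judged then, once.
The state is a dict: "clock": time; "joints": joint angles; "dq": joint speeds; "joint_efforts": joint torques, N m; "position": TCP position; "ee_rot": TCP orientation; "force": force on the tool from outside, world axes, zero at the start; "ft_torque": the same for the moment, N m; "width": opening from 0.0 (shut) to 1.0 (fully open); "gripper_force": force on a finger pad.
Only numpy, scipy, OpenCV 4.12 (cv2) and the standard library are available. Lean on these libraries where they do the work, as an engineer would, in place of code of your own. Each camera call takes 0.05 s, during which the arm holds its last target. There are 200 camera calls.

## Working session

There is one attempt and no reset: what is moved stays moved. The work goes in short steps, Python scripts to look and compute and a tool call to move; the robot and the scene stay as the last step left them, time stands still between calls to the robot, and variables do not carry over. Pictures are saved under pics/ and viewed, at most 10 in all, crops included, and the job is handed in when it is done.

```bash
ls; mkdir -p pics
```

Run:
```python
from cell import arm
import cv2
o=arm.observe();print(o)
for n in("top","scene"):
    d=arm.get_image(n);cv2.imwrite(f"pics/{n}0.png",d["image"]);print(n,d["fx"],d["fy"],d["cx"],d["cy"],d["cam_to_world"])
```

```text
cell.py
pics
{'clock': 0.0, 'joints': array([ 1.1814075 ,  0.43519629,  0.02488322,  1.57409866, -0.01159083,
        1.13397996, -0.07514342]), 'dq': array([ 0.00061252, -0.00159708, -0.00022622, -0.00391587,  0.00248495,
        0.0003941 ,  0.00027392]), 'joint_efforts': array([ 1.20613731e-03, -6.67855024e+01,  9.85604301e-01, -3.14452457e+01,
       -6.05173758e-02,  4.27647424e-02,  1.52969569e-04]), 'position': array([ 0.17664469, -0.5989875 ,  0.2259599 ]), 'ee_rot': array([-3.10786828e+00, -4.48686444e-01,  5.15391806e-04]), 'force': array([ 0.33102933, -1.54962248,  0.38426704]), 'ft_torque': array([ 0.03453252,  0.02476342, -0.03971617]), 'gripper_force': 0.0, 'width': 0.9974991683731301}
top 362.35156106210536 362.35156106210536 314.1057780294212 198.1916802000971 [[ 0.03915063 -0.97302947  0.22733428  0.26347241]
 [-0.99921179 -0.03961647  0.00251513  0.00240895]
 [ 0.00655888 -0.22725357 -0.97381353  1.06682215]
 [ 0.          0.          0.          1.        ]]
scene 371.90228324798767 371.90228324798767 314.71723442996415 203.05752428371053 [[-0.83459625 -0.38174811  0.3971366   0.0106601 ]
 [-0.55064986  0.59816562 -0.58222213  0.70111424]
 [-0.01529126 -0.70460363 -0.70943633  0.92670289]
 [ 0.          0.          0.          1.        ]]
```

View pics/top0.png

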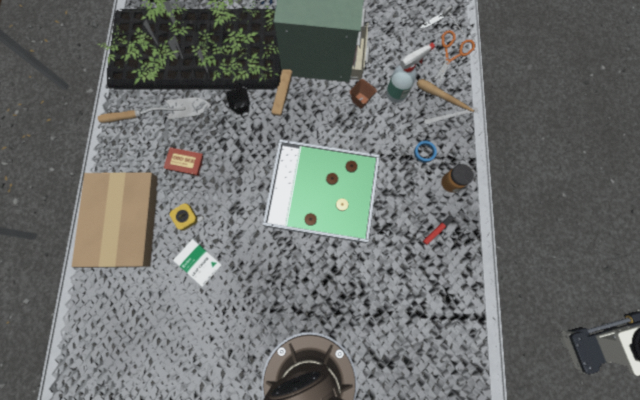

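View pics/scene0.png

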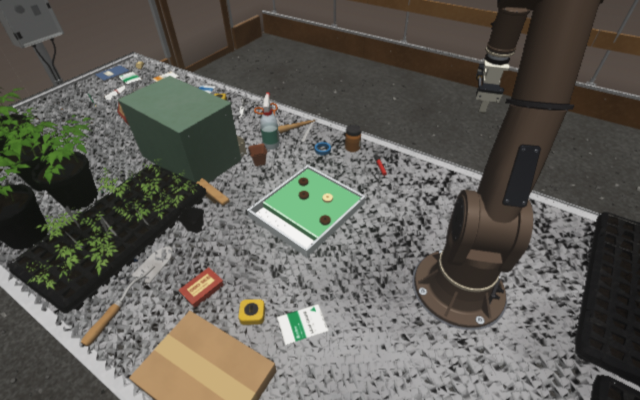

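The top view shows the browns at about (351,166), (332,179) and (310,219), and the pale pellet at (342,204). The trough is on the left side of the board, with corners near (282,143), (378,150), (367,240) and (265,225). Next I'll measure positions.

Create h.py:
```python
import cv2,numpy as np
from scipy.spatial.transform import Rotation as R
from cell import arm
def ray(d,uv,z,T=None):
    T=d["cam_to_world"] if T is None else T
    v=T[:3,:3]@np.array([(uv[0]-d["cx"])/d["fx"],(uv[1]-d["cy"])/d["fy"],1])
    return T[:3,3]+v*(z-T[2,3])/v[2]
def blobs(m,amin,amax=1e9):
    n,_,s,c=cv2.connectedComponentsWithStats(m.astype(np.uint8))
    return [(c[i],s[i]) for i in range(1,n) if amin<=s[i][4]<=amax]
def look(name,T=None,amin=25):
    d=arm.get_image(name);im=d["image"];hsv=cv2.cvtColor(im,cv2.COLOR_BGR2HSV)
    g=cv2.inRange(hsv,(55,90,80),(80,255,255))
    n,l,s,c=cv2.connectedComponentsWithStats(g);i=1+np.argmax(s[1:,4]);g=(l==i).astype(np.uint8)
    cn=max(cv2.findContours(g,cv2.RETR_EXTERNAL,cv2.CHAIN_APPROX_NONE)[0],key=cv2.contourArea)
    hull=cv2.convexHull(cn);box=cv2.approxPolyN(hull,4)[0] if hasattr(cv2,'approxPolyN') else None
    return d,im,hsv,cn,box
```

Run:
```python
from h import *
for name in("top","scene"):
    d,im,hsv,cn,box=look(name)
    P=np.array([ray(d,p,.028)[:2] for p in box]);print(name,"deck corners\n",P.round(4),np.linalg.norm(P-np.roll(P,1,0),axis=1).round(3))
    m=np.zeros(im.shape[:2],np.uint8);cv2.fillPoly(m,[cv2.erode(m,None) is not None and box.astype(np.int32)],1)
    m=cv2.erode(m,np.ones((5,5)))
    H,S,V=cv2.split(hsv)
    for lab,mm in(("brown",(V<95)),("pale",(H<40)&(S<190)&(V>140))):
        for c,s in blobs((m>0)&mm,15): print(lab,c.round(1),s[2:],ray(d,c,.038)[:2].round(4))
```

```text
top deck corners
 [[0.3393 0.3117]
 [0.279  0.3557]
 [0.2975 0.3776]
 [0.3586 0.3252]] [0.024 0.075 0.029 0.081]
scene deck corners
 [[ 0.401  -0.1433]
 [ 0.4273  0.0759]
 [ 0.6632  0.0471]
 [ 0.6372 -0.1711]] [0.238 0.221 0.238 0.22 ]
brown [303.  181.4] [ 9  8 58] [ 0.6037 -0.0969]
brown [303.5 194.7] [10  8 64] [ 0.5632 -0.0415]
brown [324.5 219.8] [10  9 72] [0.4398 0.0181]
pale [327.2 196.9] [10  8 63] [ 0.4883 -0.0759]
```

```bash
sed -i 's/(55,90,80),(80,255,255)/(50,70,80),(85,255,255)/' h.py
```

Run:
```python
from h import *
im=cv2.imread("pics/top0.png");hsv=cv2.cvtColor(im,cv2.COLOR_BGR2HSV);print(hsv[220,340],hsv[160,320])
d,im,hsv,cn,box=look("top")
P=np.array([ray(d,p,.028)[:2] for p in box]);print(box,P.round(4),np.linalg.norm(P-np.roll(P,1,0),axis=1).round(3))
m=np.zeros(im.shape[:2],np.uint8);cv2.fillPoly(m,[box.astype(np.int32)],1)
m=cv2.erode(m,np.ones((5,5)))
H,S,V=cv2.split(hsv)
for lab,mm in(("brown",(V<95)),("pale",(H<40)&(S<190)&(V>140))):
    for c,s in blobs((m>0)&mm,15): print(lab,c.round(1),s[2:],ray(d,c,.038)[:2].round(4))
# white trough
w=(S<40)&(V>190); w[:, :255]=0;w[:,310:]=0;w[:130]=0;w[240:]=0
c,s=max(blobs(w,50),key=lambda b:b[1][4]);print("trough",c,s,ray(d,c,.004)[:2])
```

```text
[ 70  78 213] [ 70  80 201]
[[375 158]
 [365 238]
 [288 225]
 [301 146]] [[ 0.6383 -0.1741]
 [ 0.3946 -0.1456]
 [ 0.4233  0.0774]
 [ 0.6675  0.0514]] [0.227 0.245 0.225 0.246]
brown [351.3 165.8] [11 11 83] [ 0.6072 -0.1019]
brown [332.5 177.6] [ 9 11 55] [ 0.5683 -0.0467]
pale [341.7 204.1] [ 12  12 107] [ 0.4892 -0.0759]
trough [284.18785579 187.98798229] [ 263  146   47   86 1581] [0.53962333 0.0969821 ]
```

The rows are not in the units I measure in: shifts go in shares of 600 mm and turns go in shares of 4 rad. I convert before sending: 0.026 m is 0.0433, -0.0195 m is -0.0325.

>>> nudge_tcp:
  motion:
    - {"x":0.0433, "y":-0.0325, "finger_gap":0}
    - {"x":0.0433, "y":-0.0325, "finger_gap":0}
    - {"x":0.0433, "y":-0.0325, "finger_gap":0}
    - {"x":0.0433, "y":-0.0325, "finger_gap":0}
    - {"x":0.0433, "y":-0.0325, "finger_gap":0}
    - {"x":0.0433, "y":-0.0325, "finger_gap":0}
    - {"x":0.0433, "y":-0.0325, "finger_gap":0}
    - {"x":0.0433, "y":-0.0325, "finger_gap":0}
    - {"x":0.0433, "y":-0.0325, "finger_gap":0}
    - {"x":0.0433, "y":-0.0325, "finger_gap":0}

```text
clock: 1.25
position: [0.3717, -0.3378, 0.2268]
ee_rot: [3.109, 0.449, 0.0]
force: [-0.2, 0.3, 0.1]
width: 0.183
gripper_force: 0.0
```

>>> nudge_tcp:
  motion:
    - {"x":0.0433, "y":-0.0325, "finger_gap":0}
    - {"x":0.0433, "y":-0.0325, "finger_gap":0}
    - {"x":0.0433, "y":-0.0325, "finger_gap":0}
    - {"x":0.0433, "y":-0.0325, "finger_gap":0}
    - {"x":0.0433, "y":-0.0325, "finger_gap":0}
    - {"x":0.0433, "y":-0.0325, "finger_gap":0}
    - {"x":0.0433, "y":-0.0325, "finger_gap":0}
    - {"x":0.0433, "y":-0.0325, "finger_gap":0}
    - {"x":0.0433, "y":-0.0325, "finger_gap":0}
    - {"x":0.0433, "y":-0.0325, "finger_gap":0}

```text
clock: 2.25
position: [0.5659, -0.0773, 0.2267]
ee_rot: [3.109, 0.448, -0.0]
force: [0.9, 0.1, 0.3]
width: 0.005
gripper_force: 0.0
```

>>> nudge_tcp:
  motion:
    - {"rz":-0.0365, "finger_gap":0}
    - {"rz":-0.0365, "finger_gap":0}
    - {"rz":-0.0365, "finger_gap":0}
    - {"rz":-0.0365, "finger_gap":0}
    - {"rz":-0.0365, "finger_gap":0}
    - {"rz":-0.0365, "finger_gap":0}
    - {"rz":-0.0365, "finger_gap":0}
    - {"rz":-0.0365, "finger_gap":0}
    - {"finger_gap":0}
    - {"finger_gap":0}

```text
clock: 3.25
position: [0.5652, -0.0785, 0.2266]
ee_rot: [-2.353, -2.081, 0.0]
force: [-0.2, 0.7, -0.0]
width: 0.004
gripper_force: 0.0
```

Run:
```python
from h import *
o=arm.observe();M=R.from_rotvec(o["ee_rot"]).as_matrix();print(M.round(3),o["position"])
d=arm.get_image("wrist");cv2.imwrite("pics/w0.png",d["image"]);print(d["fx"],d["cx"],d["cy"],d["mount"].round(4))
```

```text
[[ 0.122  0.993 -0.   ]
 [ 0.993 -0.122  0.   ]
 [ 0.    -0.    -1.   ]] [ 0.56518378 -0.07854832  0.22661771]
293.00789941113834 318.93848225057246 200.79416047844256 [[-6.000e-04 -9.669e-01 -2.552e-01  6.860e-02]
 [ 1.000e+00 -6.000e-04 -0.000e+00 -2.000e-04]
 [-1.000e-04 -2.552e-01  9.669e-01 -1.575e-01]
 [ 0.000e+00  0.000e+00  0.000e+00  1.000e+00]]
```

View pics/w0.png

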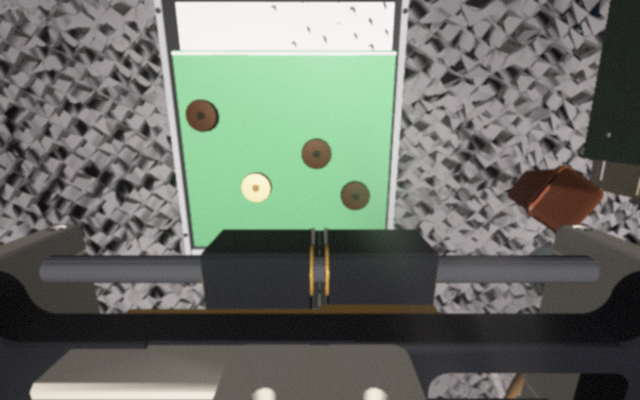

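The wrist view shows all four pellets clear of each other: browns at (202,115), (316,153) and (355,195), pale at (256,187). The deck edge runs along row 53. I'll refine the positions from this view.

Create w.py:
```python
from h import *
def wr(save=None):
    o=arm.observe();T=np.eye(4);T[:3,:3]=R.from_rotvec(o["ee_rot"]).as_matrix();T[:3,3]=o["position"]
    d=arm.get_image("wrist");W=T@d["mount"];im=d["image"]
    if save: cv2.imwrite(save,im)
    hsv=cv2.cvtColor(im,cv2.COLOR_BGR2HSV);H,S,V=cv2.split(hsv)
    inv=lambda p:(T[:3,:3].T@(np.r_[p]-T[:3,3])).round(4)
    g=cv2.inRange(hsv,(50,70,80),(85,255,255))
    c=max(cv2.findContours(g,0,1)[0],key=cv2.contourArea);m=np.zeros_like(g);cv2.drawContours(m,[cv2.convexHull(c)],0,1,-1)
    for lab,mm in(("brown",(V<130)&(H<30)&(S>40)),("pale",(H<40)&(S>30)&(V>180))):
        for c,s in blobs((m>0)&mm,150): 
            p=ray(d,c,.039,W);print(lab,c.round(1),s[2:],"mm",(s[2]*np.linalg.norm(W[:3,3]-p)/d["fx"]*1000).round(1),"world",p[:2].round(4),"tool",inv(p)[:2])
    ys=[]
    for u in (200,280,370):
        k=np.where(g[:,u]>0)[0];p=ray(d,(u,k[0]),.028,W);print("line",u,k[0],p[:2].round(4),"tool",inv(p)[:2])
    for v in(100,200):
        k=np.where(g[v]>0)[0]
        for u in(k[0],k[-1]): p=ray(d,(u,v),.028,W);print("side",u,v,p[:2].round(4),"tool",inv(p)[:2])
    print("tip px",end=" ");q=np.linalg.inv(W)@np.r_[T[:3,3],1];print(q[:2]/q[2]*d["fx"]+[d["cx"],d["cy"]],o["position"])
```

```bash
python3 -c "
from w import *
wr()"
```

```text
brown [201.2 115.1] [ 31  31 734] mm 39.2 world [0.4424 0.015 ] tool [ 0.0779 -0.1333]
brown [316.3 155.3] [ 28  29 499] mm 33.2 world [ 0.5659 -0.0458] tool [ 0.0326 -0.0033]
brown [354.4 195.6] [ 26  26 487] mm 31.8 world [ 0.6058 -0.0995] tool [-0.016   0.0428]
pale [255.3 187.8] [ 30  29 632] mm 37.0 world [ 0.4881 -0.0754] tool [-0.0063 -0.0769]
line 200 63 [0.4494 0.0708] tool [ 0.1341 -0.1331]
line 280 86 [0.5344 0.036 ] tool [ 0.1099 -0.0445]
line 370 104 [0.6347 0.004 ] tool [0.0903 0.0589]
side 178 100 [0.4154 0.0355] tool [ 0.0949 -0.1626]
side 355 100 [0.6179 0.0105] tool [0.0947 0.0414]
side 189 200 [ 0.4    -0.0827] tool [-0.0242 -0.1634]
side 385 200 [ 0.6444 -0.1128] tool [-0.0244  0.0828]
tip px [319.29572487 245.90692503] [ 0.56521824 -0.07848654  0.22665607]
```

Scaled: 0.03 m is 0.05, -0.01 m is -0.0167.

>>> nudge_tcp:
  motion:
    - {"x":-0.0167, "y":-0.005, "z":0.0333, "finger_gap":0}
    - {"z":0.05, "finger_gap":0}
    - {"z":0.05, "finger_gap":0}
    - {"z":0.05, "finger_gap":0}
    - {"z":0.05, "finger_gap":0}
    - {"z":0.04, "finger_gap":0}
    - {"z":0.025, "finger_gap":0}
    - {"z":0.0167, "finger_gap":0}
    - {"z":0.0083, "finger_gap":0}
    - {"finger_gap":0}

```text
clock: 4.35
position: [0.5613, -0.0879, 0.0328]
ee_rot: [2.349, 2.086, 0.0]
force: [-0.6, 0.3, -0.3]
width: 0.002
gripper_force: 0.0
```

```bash
python3 -c "
from w import *
wr('pics/w1.png')"
```

```text
brown [48.5 80.8] [  75   77 4360] mm 51.4 world [0.4422 0.0154] tool [ 0.0886 -0.1305]
brown [318.8 176.4] [  65   66 2493] mm 34.1 world [ 0.566  -0.0463] tool [ 0.0419 -0.0003]
brown [203.4 228.5] [ 62  47 293] mm 36.6 world [ 0.4998 -0.0675] tool [ 0.013  -0.0635]
pale [182.9 236. ] [  61   43 2016] mm 37.3 world [ 0.4876 -0.0704] tool [ 0.0087 -0.0753]
line 200 0 [0.5188 0.0446] tool [ 0.1266 -0.0578]
line 280 0 [0.5573 0.04  ] tool [ 0.1266 -0.019 ]
line 370 0 [0.6007 0.0348] tool [0.1265 0.0247]
side 14 100 [0.4116 0.011 ] tool [ 0.0806 -0.1603]
side 485 100 [ 0.6573 -0.0182] tool [0.0805 0.0871]
side 39 200 [ 0.4051 -0.0428] tool [ 0.0264 -0.1604]
side 470 200 [ 0.6501 -0.0721] tool [0.0262 0.0863]
tip px [319.2942057  245.90766867] [ 0.56131729 -0.08791155  0.0328074 ]
```

View pics/w1.png

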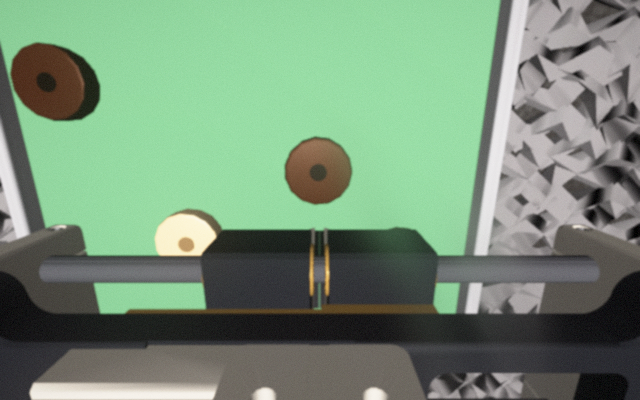

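The fingers are behind brown 2 and centred on it (pellet at (318,172)). The edge is about 158 mm ahead, so I'll push now.

Scaled: 0.008 m is 0.0133.

>>> nudge_tcp:
  motion:
    - {"x":0.0133, "finger_gap":0}
    - {"x":0.0133, "finger_gap":0}
    - {"x":0.0133, "finger_gap":0}
    - {"x":0.0133, "finger_gap":0}
    - {"x":0.0133, "finger_gap":0}
    - {"x":0.0133, "finger_gap":0}
    - {"x":0.0133, "finger_gap":0}
    - {"x":0.0133, "finger_gap":0}
    - {"x":0.0133, "finger_gap":0}
    - {"x":0.0133, "finger_gap":0}

```text
clock: 5.4
position: [0.5705, -0.0078, 0.0327]
ee_rot: [-2.348, -2.087, 0.0]
force: [-0.1, 0.2, -0.2]
width: 0.008
gripper_force: 0.2
```

>>> nudge_tcp:
  motion:
    - {"x":0.0133, "finger_gap":0}
    - {"x":0.0133, "finger_gap":0}
    - {"x":0.0133, "finger_gap":0}
    - {"x":0.0133, "finger_gap":0}
    - {"x":0.0133, "finger_gap":0}
    - {"x":0.0133, "finger_gap":0}
    - {"x":0.0133, "finger_gap":0}
    - {"x":0.0133, "finger_gap":0}
    - {"x":0.0133, "finger_gap":0}
    - {"x":0.0117, "finger_gap":0}

```text
clock: 6.4
position: [0.5813, 0.0677, 0.0341]
ee_rot: [2.347, 2.082, -0.001]
force: [-1.3, -11.9, 25.7]
width: 0.005
gripper_force: 12.8
```

```bash
python3 -c "
from h import *
d=arm.get_image('wrist');cv2.imwrite('pics/w2.png',d['image'])"
```

```text
(no output)
```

View pics/w2.png

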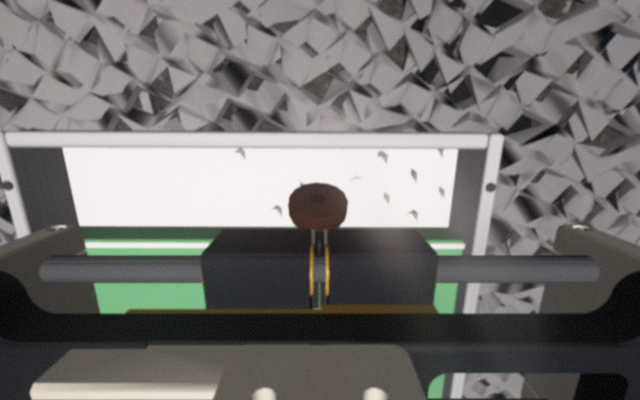

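Brown 2 has tipped over the edge at (318,205), wedged against the finger with 26 N on it. I'll back off a little and look again.

Scaled: -0.012 m is -0.02, -0.01 m is -0.0167.

>>> nudge_tcp:
  motion:
    - {"x":-0.0133, "finger_gap":0}
    - {"x":-0.0167, "finger_gap":0}
    - {"x":-0.02, "finger_gap":0}
    - {"finger_gap":0}
    - {"finger_gap":0}

```text
clock: 6.95
position: [0.5761, 0.0393, 0.0326]
ee_rot: [-2.35, -2.085, 0.0]
force: [0.2, 0.4, 0.2]
width: 0.009
gripper_force: 0.0
```

```bash
python3 -c "
from h import *
d=arm.get_image('wrist');cv2.imwrite('pics/w3.png',d['image'])"
```

```text
(no output)
```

View pics/w3.png

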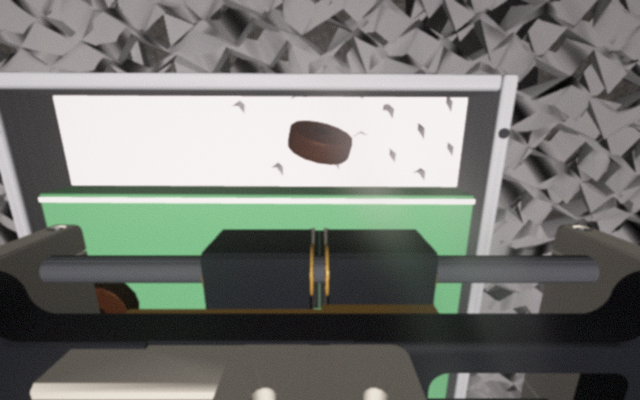

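Brown 2 is now in the trough at (320,143). Next I'll raise the tool, move behind brown 1 and lower it.

Scaled: -0.04 m is -0.0667, -0.035 m is -0.0583.

>>> nudge_tcp:
  motion:
    - {"z":-0.05, "finger_gap":0}
    - {"x":-0.0167, "z":-0.0667, "finger_gap":0}
    - {"x":-0.0583, "y":0.0167, "z":-0.05, "finger_gap":0}
    - {"x":-0.0667, "y":0.02, "finger_gap":0}
    - {"x":-0.0667, "y":0.02, "finger_gap":0}
    - {"x":-0.0583, "y":0.021, "finger_gap":0}
    - {"x":-0.0178, "finger_gap":0}
    - {"finger_gap":0}

```text
clock: 7.8
position: [0.6022, -0.1367, 0.1324]
ee_rot: [-2.352, -2.083, 0.001]
force: [0.9, 1.3, -0.1]
width: 0.006
gripper_force: 0.0
```

```bash
python3 -c "
from w import *
wr('pics/w4.png')"
```

```text
brown [90.1 39.1] [  46   49 1694] mm 49.2 world [0.4423 0.0154] tool [ 0.1318 -0.177 ]
pale [177.3 149.9] [ 43  43 237] mm 40.9 world [ 0.4885 -0.0756] tool [ 0.0471 -0.1201]
line 200 26 [0.5251 0.0176] tool [ 0.1439 -0.0951]
line 280 128 [ 0.5762 -0.0683] tool [ 0.0648 -0.0339]
line 370 23 [0.66   0.0032] tool [0.146  0.0406]
side 75 100 [ 0.4073 -0.0245] tool [ 0.088  -0.2069]
side 232 100 [ 0.5394 -0.0406] tool [ 0.0879 -0.0738]
side 95 200 [ 0.3966 -0.1114] tool [ 0.0004 -0.2071]
side 332 200 [ 0.6139 -0.138 ] tool [0.0003 0.0119]
tip px [319.29507318 245.90761098] [ 0.60216165 -0.13673215  0.13236042]
```

View pics/w4.png

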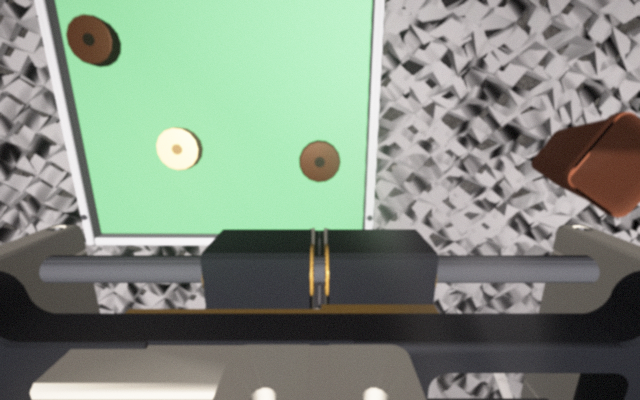

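Brown 1 is centred ahead of the fingers at (320,161), and the pale pellet at (178,149) is well clear. I'll lower and push.

Scaled: 0.03 m is 0.05, 0.02 m is 0.0333.

>>> nudge_tcp:
  motion:
    - {"z":0.05, "finger_gap":0}
    - {"z":0.05, "finger_gap":0}
    - {"z":0.0333, "finger_gap":0}
    - {"z":0.0217, "finger_gap":0}
    - {"z":0.011, "finger_gap":0}
    - {"finger_gap":0}
    - {"x":0.0133, "finger_gap":0}
    - {"x":0.0133, "finger_gap":0}
    - {"x":0.0133, "finger_gap":0}
    - {"x":0.0133, "finger_gap":0}

```text
clock: 8.85
position: [0.6067, -0.102, 0.0338]
ee_rot: [2.347, 2.087, 0.001]
force: [-0.2, -0.4, 0.3]
width: 0.007
gripper_force: 0.2
```

>>> nudge_tcp:
  motion:
    - {"x":0.015, "finger_gap":0}
    - {"x":0.015, "finger_gap":0}
    - {"x":0.015, "finger_gap":0}
    - {"x":0.015, "finger_gap":0}
    - {"x":0.015, "finger_gap":0}
    - {"x":0.015, "finger_gap":0}
    - {"x":0.015, "finger_gap":0}
    - {"x":0.015, "finger_gap":0}
    - {"x":0.015, "finger_gap":0}
    - {"x":0.015, "finger_gap":0}

```text
clock: 9.85
position: [0.6169, -0.0129, 0.0331]
ee_rot: [-2.348, -2.087, 0.0]
force: [-0.3, -0.4, 0.1]
width: 0.002
gripper_force: 0.2
```

>>> nudge_tcp:
  motion:
    - {"x":0.015, "finger_gap":0}
    - {"x":0.015, "finger_gap":0}
    - {"x":0.015, "finger_gap":0}
    - {"x":0.0133, "finger_gap":0}
    - {"x":0.0133, "finger_gap":0}
    - {"x":0.0133, "finger_gap":0}
    - {"x":0.0133, "finger_gap":0}
    - {"x":0.0117, "finger_gap":0}
    - {"x":0.01, "finger_gap":0}
    - {"finger_gap":0}

```text
clock: 10.85
position: [0.6264, 0.0574, 0.0342]
ee_rot: [2.347, 2.085, 0.001]
force: [-0.4, -5.0, 8.9]
width: 0.008
gripper_force: 4.8
```

>>> nudge_tcp:
  motion:
    - {"x":-0.025, "finger_gap":0}
    - {"x":-0.025, "finger_gap":0}
    - {"z":-0.0333, "finger_gap":0}
    - {"z":-0.0667, "finger_gap":0}
    - {"z":-0.0667, "finger_gap":0}
    - {"finger_gap":0}
    - {"finger_gap":0}

```text
clock: 11.55
position: [0.6221, 0.0267, 0.1339]
ee_rot: [2.349, 2.084, 0.001]
force: [0.7, -0.7, -0.6]
width: 0.005
gripper_force: 0.0
```

```bash
python3 -c "
from w import *
wr('pics/w5.png')"
```

```text
brown [126.6 236.9] [  39   37 1048] mm 43.1 world [0.4426 0.0158] tool [-0.0322 -0.1771]
line 200 160 [0.5207 0.0761] tool [ 0.037  -0.1067]
line 280 160 [0.5918 0.0675] tool [ 0.037  -0.0351]Traceback (most recent call last):
  File "<string>", line 3, in <module>
    wr('pics/w5.png')
    ~~^^^^^^^^^^^^^^^
  File "w.py", line 15, in wr
    k=np.where(g[:,u]>0)[0];p=ray(d,(u,k[0]),.028,W);print("line",u,k[0],p[:2].round(4),"tool",inv(p)[:2])
                                       ~^^^
IndexError: index 0 is out of bounds for axis 0 with size 0
```

View pics/w5.png

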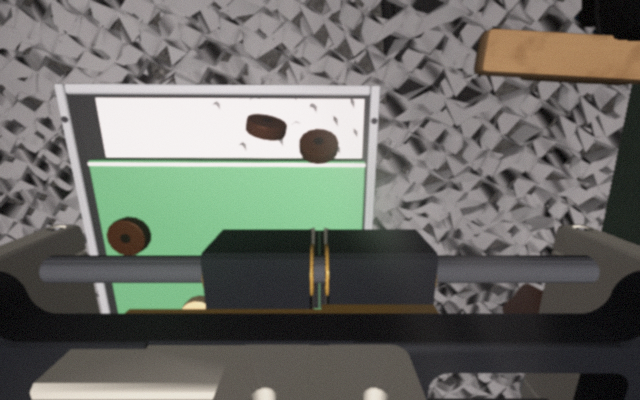

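Brown 1 is over the edge but leaning on the deck rim at (318,146). Brown 2 lies tilted against the far wall at (266,126). I'll work out where their centres are.

Run:
```python
from h import *
o=arm.observe();T=np.eye(4);T[:3,:3]=R.from_rotvec(o["ee_rot"]).as_matrix();T[:3,3]=o["position"]
d=arm.get_image("wrist");W=T@d["mount"];im=d["image"]
inv=lambda p:(T[:3,:3].T@(p-T[:3,3]))[:2].round(4)
hsv=cv2.cvtColor(im,cv2.COLOR_BGR2HSV);H,S,V=cv2.split(hsv)
m=(V<130)&(S>40);m[:95]=0;m[175:]=0;m[:,:110]=0;m[:,362:]=0
for c,s in blobs(m,150):
    print(c.round(1),s,[inv(ray(d,c,z,W)) for z in(.01,.022,.03)])
for v in(157,160,163,165,168): print(v,im[v,200],inv(ray(d,(200,v),.028,W)))
print("far wall",[inv(ray(d,(200,v),.004,W)) for v in(98,)],inv(ray(d,(200,91),.038,W)))
```

```text
[266.4 126.7] [248 115  39  25 760] [array([ 0.0657, -0.0488]), array([ 0.0658, -0.0468]), array([ 0.0659, -0.0454])]
[298.8 149.1] [ 110  130  252   33 1275] [array([ 0.0452, -0.0192]), array([ 0.0462, -0.0184]), array([ 0.0469, -0.0179])]
157 [194 199 201] [ 0.0398 -0.1061]
160 [106 143 100] [ 0.0372 -0.1063]
163 [232 235 235] [ 0.0345 -0.1066]
165 [235 237 241] [ 0.0327 -0.1068]
168 [156 208 147] [ 0.03   -0.1071]
far wall [array([ 0.0914, -0.1101])] [ 0.0941 -0.0965]
```

Brown 1 is about 11 mm past the edge at roughly z = 22 mm, which is acceptable, and I'll recheck it later. Now I'll move behind brown 3 at about (-0.069, -0.175) in the tool frame.

Scaled: -0.035 m is -0.0583, 0.03 m is 0.05.

>>> nudge_tcp:
  motion:
    - {"x":-0.0333, "y":-0.0583, "finger_gap":0}
    - {"x":-0.0333, "y":-0.0583, "finger_gap":0}
    - {"x":-0.0333, "y":-0.0583, "finger_gap":0}
    - {"x":-0.015, "y":-0.0583, "finger_gap":0}
    - {"y":-0.0583, "finger_gap":0}
    - {"finger_gap":0}
    - {"z":0.05, "finger_gap":0}
    - {"finger_gap":0}

```text
clock: 12.45
position: [0.4376, -0.0204, 0.1004]
ee_rot: [-2.346, -2.084, 0.006]
force: [-0.9, -0.8, 0.4]
width: 0.008
gripper_force: 0.0
```

Run:
```python
from w import *
try: wr('pics/w6.png')
except IndexError: pass
```

```text
(no output)
```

View pics/w6.png

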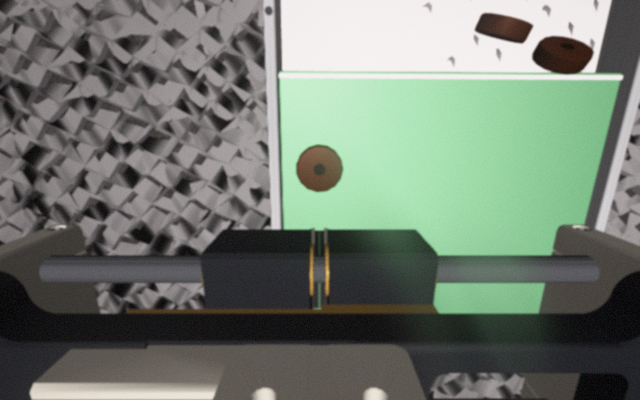

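Brown 3 is centred ahead of the fingers at (319,168). I'll lower first and check the height.

Scaled: 0.03 m is 0.05, 0.006 m is 0.01.

>>> nudge_tcp:
  motion:
    - {"z":0.05, "finger_gap":0}
    - {"z":0.0333, "finger_gap":0}
    - {"z":0.0167, "finger_gap":0}
    - {"z":0.01, "finger_gap":0}
    - {"finger_gap":0}
    - {"finger_gap":0}

```text
clock: 13.1
position: [0.4404, -0.0199, 0.0378]
ee_rot: [2.348, 2.087, 0.001]
force: [-0.1, 0.3, 0.5]
width: 0.004
gripper_force: 0.0
```

Scaled: 0.008 m is 0.0133, 0.005 m is 0.0083.

>>> nudge_tcp:
  motion:
    - {"z":0.0083, "finger_gap":0}
    - {"finger_gap":0}
    - {"x":0.0133, "finger_gap":0}
    - {"x":0.0133, "finger_gap":0}
    - {"x":0.0133, "finger_gap":0}
    - {"x":0.0133, "finger_gap":0}
    - {"x":0.0133, "finger_gap":0}
    - {"x":0.0133, "finger_gap":0}
    - {"x":0.0133, "finger_gap":0}
    - {"x":0.0133, "finger_gap":0}

```text
clock: 14.1
position: [0.4474, 0.0443, 0.0321]
ee_rot: [2.348, 2.087, -0.0]
force: [-0.4, 0.2, -0.2]
width: 0.004
gripper_force: 0.3
```

>>> nudge_tcp:
  motion:
    - {"x":0.0133, "finger_gap":0}
    - {"x":0.0133, "finger_gap":0}
    - {"x":0.0133, "finger_gap":0}
    - {"x":0.0117, "finger_gap":0}
    - {"x":0.0117, "finger_gap":0}
    - {"x":0.01, "finger_gap":0}
    - {"finger_gap":0}

```text
clock: 14.8
position: [0.4529, 0.0883, 0.0323]
ee_rot: [2.347, 2.088, 0.001]
force: [-0.6, 0.0, -0.7]
width: 0.004
gripper_force: 0.0
```

>>> nudge_tcp:
  motion:
    - {"x":-0.0167, "finger_gap":0}
    - {"x":-0.025, "finger_gap":0}
    - {"x":-0.025, "z":-0.0167, "finger_gap":0}
    - {"z":-0.05, "finger_gap":0}
    - {"z":-0.0667, "finger_gap":0}
    - {"z":-0.05, "finger_gap":0}
    - {"y":0.0333, "z":-0.0333, "finger_gap":0}
    - {"y":0.0333, "finger_gap":0}
    - {"finger_gap":0}
    - {"finger_gap":0}

```text
clock: 15.8
position: [0.4868, 0.0421, 0.1615]
ee_rot: [-2.349, -2.085, 0.002]
force: [0.4, 0.4, 0.0]
width: 0.005
gripper_force: 0.0
```

Run:
```python
from h import *
o=arm.observe();T=np.eye(4);T[:3,:3]=R.from_rotvec(o["ee_rot"]).as_matrix();T[:3,3]=o["position"]
d=arm.get_image("wrist");W=T@d["mount"];np.save("W7.npy",W);cv2.imwrite("pics/w7.png",d["image"])
s=arm.get_image("scene")["image"];t=arm.get_image("top")["image"]
cv2.imwrite("pics/s7.png",s)
a=cv2.resize(d["image"],(400,250));b=cv2.resize(s[150:270,230:390],(400,300));c=cv2.resize(t[120:260,240:400],(400,350))
out=np.zeros((600,800,3),np.uint8);out[:250,:400]=a;out[250:550,:400]=b;out[:350,400:]=c;cv2.imwrite("pics/c7.png",out)
```

```text
(no output)
```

View pics/c7.png

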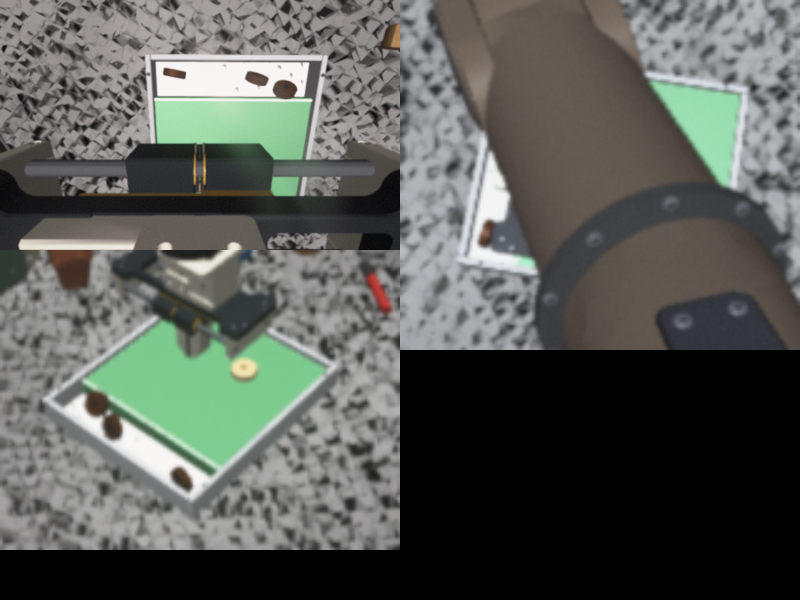

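All three browns appear to be in the trough: two stand against the far wall and brown 1 leans at the deck edge. The pale pellet hasn't moved. I'll triangulate the pellet centres from the wrist and scene views.

Run:
```python
from h import *
dw=arm.get_image("wrist");ds=arm.get_image("scene");W=np.load("W7.npy");S=ds["cam_to_world"]
def cen(im,roi):
    x0,x1,y0,y1=roi;h=cv2.cvtColor(im,cv2.COLOR_BGR2HSV)
    m=np.zeros(im.shape[:2],bool);m[y0:y1,x0:x1]=True
    m&=(h[...,2]<125)&(h[...,1]>60)&((h[...,0]<30)|(h[...,0]>165))
    return max(blobs(m,10),key=lambda b:b[1][4])
def P(d,T):
    K=np.array([[d["fx"],0,d["cx"]],[0,d["fy"],d["cy"]],[0,0,1]]);return K@np.linalg.inv(T)[:3]
v=np.array([.122,.993]);u=np.array([.993,-.122]);e=np.array([.5761,.0393])+0
edge=np.array([.6221,.0267])+.0375*v
for n,rw,rs in(("B3",(255,305,105,128),(295,312,232,250)),("B2",(385,432,112,140),(268,280,210,228)),("B1",(430,480,125,160),(262,275,200,218))):
    cw,sw=cen(dw["image"],rw);cs,ss=cen(ds["image"],rs)
    X=cv2.triangulatePoints(P(dw,W),P(ds,S),cw.reshape(2,1),cs.reshape(2,1)).ravel();X=X[:3]/X[3]
    print(n,cw.round(1),sw[2:],cs.round(1),ss[2:],"world",X.round(4),"past edge",((X[:2]-edge)@v).round(4))
h=cv2.cvtColor(ds["image"],cv2.COLOR_BGR2HSV);m=(h[...,0]<40)&(h[...,1]<190)&(h[...,1]>40)&(h[...,2]>140);m[:190]=0;m[205:]=0;m[:,:318]=0;m[:,338:]=0
for c,s in blobs(m,30): print("pale",c,ray(ds,c,.038)[:2])
```

```text
B3 [278.7 117.3] [ 34  15 336] [302.7 240.5] [ 6  8 28] world [0.4562 0.1197 0.0269] past edge 0.0346
B2 [411.8 128.1] [ 33  19 359] [274.8 220. ] [ 6  9 41] world [0.5845 0.0949 0.0223] past edge 0.0256
B1 [457.6 143.3] [ 34  29 706] [268.3 210.8] [ 8  9 60] world [0.6278 0.0748 0.0241] past edge 0.011
pale [327.296875 196.984375] [ 0.48798764 -0.0758321 ]
```

Any disc that reaches the trough floor has its centre below about 23 mm, whatever its lean, so all three meet the 26 mm limit. All three are at least 11 mm past the edge, and the pale pellet is unmoved. I'll raise the arm, check that everything is at rest, and hand in.

Scaled: -0.03 m is -0.05.

>>> nudge_tcp:
  motion:
    - {"z":-0.05, "finger_gap":0}
    - {"finger_gap":0}
    - {"finger_gap":0}
    - {"finger_gap":0}
    - {"finger_gap":0}
    - {"finger_gap":0}
    - {"finger_gap":0}
    - {"finger_gap":0}

```text
clock: 16.85
position: [0.4875, 0.0429, 0.1919]
ee_rot: [-2.348, -2.087, 0.0]
force: [0.4, 0.7, -0.0]
width: 0.006
gripper_force: 0.0
```

Run:
```python
from h import *
a=cv2.imread("pics/s7.png").astype(int);b=arm.get_image("scene")["image"].astype(int)
for r in((295,312,232,250),(268,280,210,228),(262,275,200,218)): print(abs(a-b)[r[2]:r[3],r[0]:r[1]].mean().round(2))
print(arm.sign_off())
```

```text
0.46
0.49
0.47
the job is handed in; nothing more can be done
None
```

I swept all three brown pellets into the trough and handed the job in at about 17 s, with the pale pellet measured where it started and no contact seen with the bystanders; the verdict was not reported back.

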